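# Seal the sample pot in the gasketed case

### The arm

A 6-joint arm with a two-finger parallel gripper is mounted at the origin on the work surface; the furniture and walls round the work are solid. World frame = base frame: x ahead of the robot, y to its left, z up, the work surface at z = 0. Lengths are in m, angles in rad, forces in N, time in s.
With the tool pointing down it reaches from about 0.25 to 0.725 m from the base axis. Payload 4 kg.
Tool frame: the origin (TCP) lies midway between the tips of the shut fingers; the grasp point (between the pads) lies 19 mm behind it; z points along the fingers, y is the line along which they close (so a half turn about z gives the same grasp; the last joint's range is limited). The gripper opens to 85 mm and grips with 20 to 120 N. Pads are 22 mm wide; open, the fingers measure 114 mm over their backs; the gripper's body (76 mm by 85 mm) begins 54 mm behind the grasp point. The pads swing forward as they close: fully open they stand 13 mm farther back than shut.
Start: joints at [1.222, 0.241, 0.005, 1.335, 0, 1.571], TCP at [0.171, 0.47, 0.231] pointing down, gripper open.
Joint ranges: [-2.72, 2.72], [-1.05, 1.87], [-1.09, 1.28], [-1.99, 2.15], [-1.42, 1.44], [-3.14, 3.14]. Speed limits (rad/s): [2.79, 2.79, 3.14, 3.14, 3.14, 3.14].

### API

Orientations are given as a unit quaternion [x, y, z, w].
In Python, from workcell import bot gives the robot as it stands. The module is installed in compiled form; this text tells all that it offers.
- The arm moves only by the tool drive_tool, never from a script. Its arguments are lists of equal length, an entry for each row: "slide": the shift along the tool's x, y, z scaled (see below), a list of three; "rotation": the turn, a rotation vector about the tool's x, y, z scaled (see below), a list of three. A call has exactly 8 rows; each row is the pose to reach, as a shift and turn from the pose commanded when the call began, along the tool's axes at that moment; what a row does not reach only later rows make up. The controller multiplies each number of a shift by 250 mm and each number of a turn by 0.5 rad. A row lasts 1/8 s, in which the tool goes at most 62.5 mm and 10.7 degrees, less where a joint would pass 70% of its speed; a pose out of reach is approached as far as the arm can. A call with a number of a shift or a turn outside -1 to 1 is refused whole. A call with a gripper value outside its range is refused whole. "gripper" is the opening, from 0 (shut) to 1 (fully open), set as the call begins (left out, the last holds). The fingers move at their own pace and stop on an object; the grip force is fixed at half the most. Time passes only in rows, so rows that repeat a pose let the fingers close, or fill a call up. It gives the time, the measured TCP pose, the force, the opening and the grip force at its end, in the units of the state.
- bot.get_obs(): the state, without advancing time (a new reading comes with each control period).
- bot.camera(name): name is "scene" or "side" or "wrist"; returns a dict with "image" (384x512x3 uint8, red, green, blue), "z_map" (384x512 float32, m along the optical axis (not along the pixel's ray), 0 where there is no reading), "camera_matrix" (3x3 intrinsics, pixels), "xyz" and "orientation" of the camera in the world. Camera axes: x right, y up, looking along -z (the intrinsics and any distortion apply to the point x, -y, -z); pixel columns grow to the right and rows downward; lengths in m; the calibration is good to about 2 mm. A picture is of the moment at which its call begins.
- bot.job_done(): hands the job in; it is judged then, once.
The state is a dict: "clock": time; "joint_pos": joint angles; "joint_vel": joint speeds; "tau": joint torques, N m; "eef_pos": TCP position; "tool_rot": TCP orientation; "ft_force": force on the tool from outside, world axes, zero at the start; "ft_torque": the same for the moment, N m; "grip_width": finger opening in m; "grasp_force": force on a finger pad.
Only numpy, scipy, OpenCV 4.12 (cv2) and the standard library are available. Lean on these libraries where they do the work, as an engineer would, in place of code of your own. Each camera call takes 0.05 s, during which the arm holds its last target. There are 200 camera calls.

### The job

Stand the small round sample pot upright on the floor of the open case, in the front compartment behind the catch, then swing the lid down and press its front against the rubber seal until the spring catch snaps over the lid's steel bar and holds it shut by itself. Press with a slow, growing push and feel for the catch: the lid must never be pushed with more than 22 N. Do not shove the tape roll, the compass or the battery holder about.

Things in the scene. Friction and masses are not known exactly. Their poses are not given: they have to be found in the camera images.
- case: Open-topped grey case fixed to the table, 170 mm (x) by 200 mm (y), walls 5 and floor 4 mm thick; walls 72 mm high, with rim frame and seal 84 to 96 mm. Origin: centre of underside; -x is the front (catch), +x the hinge side. A 30 mm high partition 22 mm behind the origin makes a front compartment 98 x 190 mm. The catch housing, 38 mm wide, stands 40 mm out in front, 100 to 115 mm high.
- case_stand (a point): Point on the case floor in the front compartment, 30 mm in front of the case's origin, mid-way across: a good place to stand the pot (4 mm above the table). Axes as the case's.
- lid_hinge (a point): Point on the hinge line of the lid, middle of the case's rear edge, 85 mm behind the case's origin and 82 mm above the table; the hinge line runs along the case's y axis.
- lid (a joint): Lid angle a (rad): 0 shut and level, 1.57 upright; caught it stays at -0.02 to 0.06. Flat grey panel 200 mm wide, 6 mm thick, 172 mm long from the hinge line (steel bar at 182 mm); 0.17 kg, a stiff hinge (0.2 N m) holds it at any angle. It runs from the hinge line by -cos a along the case's x and +sin a up; the outer face is 6 mm above the hinge line when shut.
- lid_press (a point): Centre of the black pressing pad (36 x 60 mm) on the outer face of the lid, 135 mm from the hinge line; point z is the outward normal of the lid. Push the lid here.
- seal (a joint): Squeeze of the rubber seal (rad about the hinge line): 0 free, 0.05 its solid stop. Takes about 2.5 N on the pad per mm there plus 2 to 4 N; springs back. The catch snaps over at about 0.03 (9 to 13 N), 2 to 3 mm at the pad before the solid stop. Seal and catch share a rim frame sitting up to 6 mm higher or lower, not measured, so the lid angle where the catch snaps over is not known beforehand.
- catch (a joint): How far the spring bolt of the catch is pushed back (m): 0 fully out, up to about 0.0075 while the lid's bar passes its sloped nose (adds up to 6 N to the push on the pad, early on, before the seal is half squeezed), and back to 0 once it has snapped over the bar; also 0 while the lid is off it.
- sample_pot: Black round plastic pot with a grey cap, 34 mm in diameter, 50 mm tall, about 22 g, standing on the table; origin: centre of its underside, z up its axis.
- tape_1: Roll of black tape lying flat, 55 mm across, 19 mm high; bystander. Origin: centre of its underside.
- compass: Small round brass compass lying flat, 44 mm across, 11 mm high; bystander. Origin: centre of its underside.
- battery_holder: Black holder with two small cells, 33 x 62 x 17 mm; bystander. Origin: centre of its underside.
There are look-alikes about, which are no part of the job. What is shaped like the sample_pot but turquoise is not meant.

How it is judged:
On the way, in this order (a step that is already met when the one before it is completed fails the run):
1. the pot stands upright on the floor of the front compartment, released, while the lid is still open (x of sample_pot in the frame of case between -0.07 and 0.012 m and y of sample_pot in the frame of case between -0.085 and 0.085 m and z of sample_pot in the frame of case below 0.008 m and angle between sample_pot's own z axis and vertical below 0.15 rad and contact force between the fingers and sample_pot below 0.1 N and value of joint lid above 0.6 rad), for 0.2 s.
2. the lid is down on the seal and catch (value of joint lid below 0.13 rad), for 0.05 s.
At the end, for the whole second after the job is handed in: The pot stands upright (within 0.15 rad) and at rest on the floor of the front compartment, and the lid is held shut by the catch alone: bolt out over the bar (pushed back less than 3 mm) and the seal still squeezed by more than 0.02 rad, with the robot off the lid (x of sample_pot in the frame of case between -0.07 and 0.012 m and y of sample_pot in the frame of case between -0.085 and 0.085 m and z of sample_pot in the frame of case below 0.008 m and angle between sample_pot's own z axis and vertical below 0.15 rad and value of joint seal above 0.02 rad and value of joint catch below 0.003 m and value of joint lid below 0.1 rad and linear speed of sample_pot below 0.02 m/s); the robot touches nothing.
It fails at once if the lid is pushed with more than 22 N (contact force between any of the fingers, the arm and lid above 22 N).
It fails at once if the tape roll, the compass or the battery holder is moved by more than 20 mm (distance of any of tape_1, compass, battery_holder from where it was at the start of the episode above 0.02 m).
It also fails if it takes over 69 s, if anything falls off the work surface, if the arm or the gripper's body presses on something with over 40 N, if the wrist force passes 120 N, or if a joint passes its speed limit or range.

## Working session

There is one attempt and no reset: what is moved stays moved. The work goes in short steps, Python scripts to look and compute and a tool call to move; the robot and the scene stay as the last step left them, time stands still between calls to the robot, and variables do not carry over. Pictures are saved under pics/ and viewed, at most 10 in all, crops included, and the job is handed in when it is done.

Besides the shell and the picture viewer there is one more tool, called after "Emit:" as name(argument=value, ...), one argument or row to a line, values as JSON. drive_tool: Moves the arm, as the interface text tells. Shifts and turns lie within -1 to 1; 1 stands for 250 mm of shift or 0.5 rad of turn. Its arguments: {"type":"object","properties":{"slide":{"type":"array","items":{"type":"array","items":{"type":"number"}}},"rotation":{"type":"array","items":{"type":"array","items":{"type":"number"}}},"gripper":{"type":"number"}},"required":["slide","rotation"]}

```bash
mkdir -p pics; cat > h.py <<'E'
import numpy as np, cv2
from scipy.spatial.transform import Rotation as R
from workcell import bot
def snap(n,tag):
    c=bot.camera(n); np.savez(f'{tag}.npz',**c); cv2.imwrite(f'pics/{tag}.png',c['image'][:,:,::-1]); return c
def cloud(c):
    z=c['z_map']; K=c['camera_matrix']; v,u=np.mgrid[:z.shape[0],:z.shape[1]]
    p=np.stack([(u-K[0,2])/K[0,0]*z,-(v-K[1,2])/K[1,1]*z,-z],-1)
    return p@R.from_quat(c['orientation']).as_matrix().T+c['xyz']
E
python3 - <<'E'
from h import *
o=bot.get_obs(); print(o)
ims=[]
for n in ('scene','side'):
    c=snap(n,n+'0'); ims.append(c['image']); print(n,c['xyz'],R.from_quat(c['orientation']).as_matrix()[:,2])
E
```

```text
{'clock': 0.0, 'joint_pos': array([1.22199893e+00, 2.41405613e-01, 3.74276028e-03, 1.33522086e+00,
       1.00509760e-06, 1.57079647e+00]), 'joint_vel': array([-0.00131159, -0.00016653, -0.00289532,  0.00024332,  0.00231725,
        0.00050201]), 'tau': array([-1.87772516e-04, -3.72311997e+01,  2.52409941e+01,  1.68698811e-02,
        4.63452568e-05, -1.48490575e-06]), 'eef_pos': array([0.17066774, 0.4692986 , 0.23042372]), 'tool_rot': array([ 1.73515963e-01,  9.84830504e-01, -1.02777388e-03, -1.81592237e-04]), 'ft_force': array([-0.12362711,  0.22603058,  0.52047646]), 'ft_torque': array([ 0.06672481, -0.0171579 ,  0.04213865]), 'grasp_force': 0.0, 'grip_width': 0.08551369020215618}
scene [-0.08102863 -0.77436732  0.49935078] [-0.58845031 -0.70597458  0.39411435]
side [0.54816308 0.84677215 0.59734519] [0.01624592 0.8531569  0.52140136]
```

View pics/scene0.png

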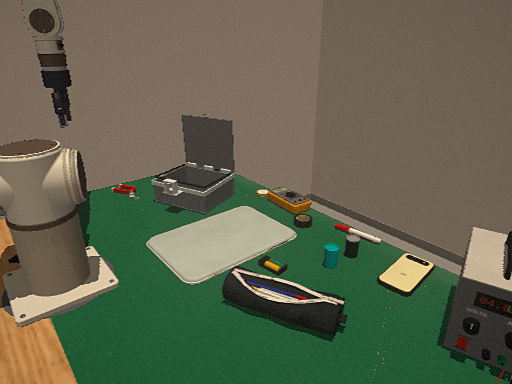

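View pics/side0.png

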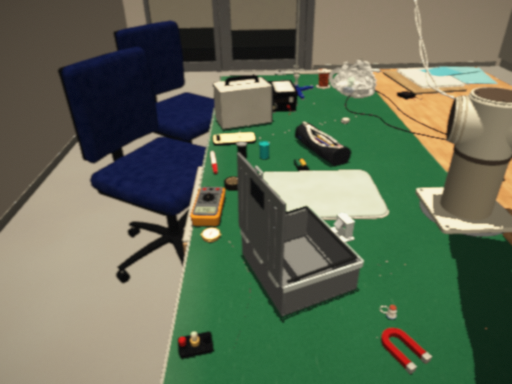

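In the scene view the candidates are: a black pot with a grey cap at (352,246), a turquoise look-alike at (331,256) and the tape roll at (303,221), which lies flat. I choose the black one. The case is at about (195,180), lid up.

```bash
python3 - <<'E'
from h import *
c=dict(np.load('scene0.npz')); P=cloud(c); im=c['image'][:,:,::-1]
a=cv2.resize(im[210:290,310:410],(400,320),interpolation=cv2.INTER_CUBIC); 
b=cv2.resize(im[110:215,145:245],(400,420),interpolation=cv2.INTER_CUBIC)[:320*2]
d=dict(np.load('side0.npz')); Q=cloud(d); s=cv2.resize(d['image'][150:310,230:390,::-1],(560,560))
out=np.zeros((600,800,3),np.uint8); out[:240,:300]=cv2.resize(a,(300,240)); out[240:555,:230]=cv2.resize(b,(230,315)); out[:480,310:790]=cv2.resize(s,(480,480)); cv2.imwrite('pics/c1.png',out)
for n,(u,v) in dict(pot=(352,238),potb=(352,248),turq=(331,247),tape=(303,218),batt=(272,265)).items(): print(n,P[v,u].round(3))
# pot points
w=P[225:262,340:366].reshape(-1,3); w=w[(w[:,2]>.01)&(w[:,2]<.07)]
print('potpts',len(w),w.min(0),w.max(0)); t=w[w[:,2]>.046]; print(t.min(0),t.max(0),t.mean(0))
# case points
for nm,A in (('scene',P),('side',Q)):
    w=A.reshape(-1,3); w=w[(w[:,2]>.02)&(w[:,0]>.2)&(w[:,0]<.75)&(w[:,1]>.0)&(w[:,1]<.65)]
    for lo,hi in ((.03,.07),(.082,.1),(.1,.118),(.13,.24),(.24,.3)):
        t=w[(w[:,2]>lo)&(w[:,2]<hi)]
        if len(t)>10: print(nm,lo,hi,len(t),cv2.minAreaRect(t[:,:2].astype(np.float32)), t.min(0).round(3),t.max(0).round(3))
E
```

```text
pot [ 0.579 -0.339  0.047]
potb [ 0.571 -0.348  0.027]
turq [ 0.507 -0.333  0.048]
tape [ 0.62  -0.139  0.007]
batt [ 0.386 -0.265  0.015]
potpts 344 [ 0.56316329 -0.35744832  0.01008909] [ 0.67803381 -0.242146    0.05102324]
[ 0.56316329 -0.35744832  0.04602182] [ 0.59649636 -0.3234892   0.05102324] [ 0.58059016 -0.34036152  0.04783426]
scene 0.03 0.07 1480 ((0.49885547161102295, 0.12021228671073914), (0.2291961908340454, 0.41248875856399536), 33.091941833496094) [0.338 0.    0.03 ] [0.698 0.324 0.07 ]
scene 0.082 0.1 481 ((0.44317835569381714, 0.19617554545402527), (0.21867802739143372, 0.20199398696422577), 21.98261833190918) [0.34  0.083 0.082] [0.581 0.33  0.1  ]
scene 0.1 0.118 274 ((0.4453476071357727, 0.1959194391965866), (0.21616342663764954, 0.19960466027259827), 21.941617965698242) [0.342 0.139 0.1  ] [0.582 0.328 0.118]
scene 0.13 0.24 1577 ((0.5381613373756409, 0.23496216535568237), (0.012913630343973637, 0.20390206575393677), 22.654708862304688) [0.499 0.139 0.13 ] [0.582 0.331 0.24 ]
scene 0.24 0.3 244 ((0.41233742237091064, 0.35600101947784424), (0.07985316216945648, 
[... 214 characters left out ...]
0.    0.03 ] [0.701 0.397 0.07 ]
side 0.082 0.1 933 ((0.4446795880794525, 0.2002849578857422), (0.2157895565032959, 0.1975424438714981), 22.991762161254883) [0.338 0.085 0.082] [0.579 0.333 0.1  ]
side 0.1 0.118 421 ((0.44317561388015747, 0.20270109176635742), (0.21644549071788788, 0.1950397491455078), 22.198949813842773) [0.339 0.142 0.1  ] [0.579 0.332 0.118]
side 0.13 0.24 2431 ((0.5407364964485168, 0.24087217450141907), (0.009453121572732925, 0.20011188089847565), 23.936840057373047) [0.497 0.149 0.13 ] [0.58  0.333 0.24 ]
side 0.24 0.3 539 ((0.5367637276649475, 0.23868073523044586), (0.0077496785670518875, 0.20064322650432587), 22.269533157348633) [0.497 0.147 0.24 ] [0.577 0.331 0.266]
```

View pics/c1.png

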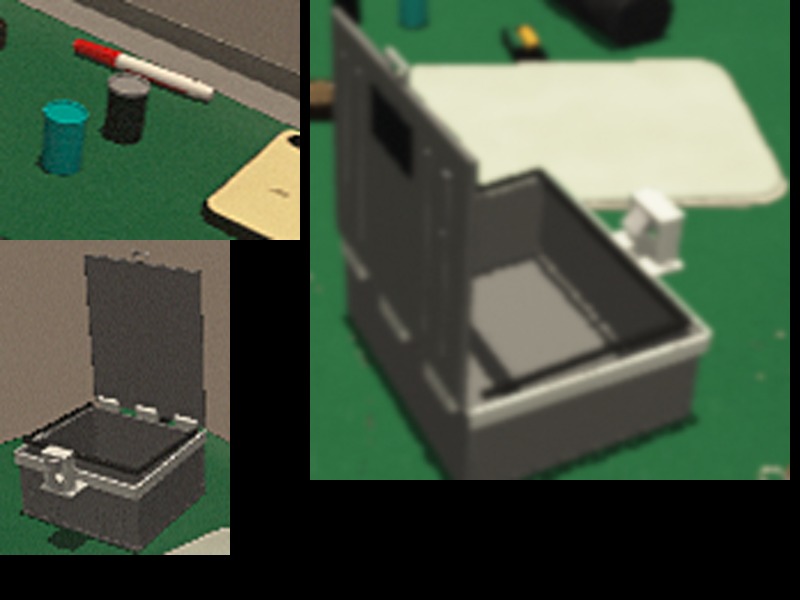

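The crop confirms the choice: at upper left, the black pot with a grey cap stands next to the turquoise one, with a pen behind it. The case is open and empty, with its lid upright and the black pad on the outer face.

```bash
cat >> h.py <<'E'
def plan(pos,yaw=None,rot=None,cur=None):
    """rows' final slide/rotation for tool pose (down, tool y at yaw deg, or rot)"""
    o=bot.get_obs(); R0=R.from_quat(o['tool_rot']); 
    if rot is None and yaw is not None:
        y=np.radians(yaw); Y=np.array([np.cos(y),np.sin(y),0]);Z=np.array([0,0,-1.]); rot=R.from_matrix(np.stack([np.cross(Y,Z),Y,Z],1))
    if rot is None: rot=R0
    print('slide',(R0.inv().apply(np.array(pos)-o['eef_pos'])/.25).round(3),'rot',((R0.inv()*rot).as_rotvec()/.5).round(3))
E
python3 - <<'E'
from h import *
c=dict(np.load('scene0.npz')); P=cloud(c); d=dict(np.load('side0.npz')); Q=cloud(d)
for nm,A in (('scene',P),('side',Q)):
    w=A.reshape(-1,3)
    for n,x,y in (('pot',.58,-.34),('turq',.513,-.333)):
        t=w[(w[:,2]>.01)&(w[:,2]<.06)&(np.hypot(w[:,0]-x,w[:,1]-y)<.03)]; tt=t[t[:,2]>.044]
        if len(tt)>3: print(nm,n,len(t),((t.min(0)+t.max(0))/2).round(4),'top',((tt.min(0)+tt.max(0))/2).round(4),np.ptp(tt,axis=0).round(3))
    t=w[(w[:,2]>.005)&(w[:,2]<.03)&(np.hypot(w[:,0]-.6,w[:,1]+.33)<.12)&(w[:,0]>.6)]
    print('pen',len(t),t.min(0).round(3),t.max(0).round(3), cv2.minAreaRect(t[:,:2].astype(np.float32)))
    t=w[(w[:,2]>.12)&(w[:,2]<.245)&(w[:,0]>.48)&(w[:,0]<.6)&(w[:,1]>.13)&(w[:,1]<.35)]
    m=t.mean(0); n=np.linalg.svd(t-m,full_matrices=False)[2][2]; n*=np.sign(n[0]); print('lid',m.round(4),n.round(4),'yaw',np.degrees(np.arctan2(n[1],n[0])),'tilt',np.degrees(np.arcsin(n[2])),'rms',((t-m)@n).std())
c0=np.array([.459,.205]);a=np.radians(22.6);ex=np.array([np.cos(a),np.sin(a)]);ey=np.array([-ex[1],ex[0]])
for nm,A in (('scene',P),('side',Q)):
    w=A.reshape(-1,3); L=(w[:,:2]-c0)@np.stack([ex,ey],1)
    m=(abs(L[:,0])<.14)&(abs(L[:,1])<.12)
    f=lambda lo,hi,k: (lambda s:(len(s),np.percentile(s,[1,50,99],axis=0).round(4).tolist()))(np.c_[L,w[:,2:]][m&(w[:,2]>lo)&(w[:,2]<hi)&k])
    print(nm,'rim',f(.083,.105,L[:,0]>-.088)); print(' low',f(.02,.07,(L[:,0]>-.095)&(np.hypot(L[:,0],L[:,1])>.0)));print(' catch',f(.08,.125,L[:,0]<-.095)); print(' floor',f(-.01,.012,(abs(L[:,0]+.03)<.03)&(abs(L[:,1])<.07)))
E
```

```text
scene pot 257 [ 0.5798 -0.3405  0.0306] top [ 0.5798 -0.3405  0.0477] [0.033 0.034 0.007]
scene turq 282 [ 0.508  -0.3355  0.0304] top [ 0.508  -0.3355  0.0473] [0.034 0.032 0.007]
pen 305 [ 0.601 -0.449  0.005] [ 0.684 -0.227  0.017] ((0.6561720967292786, -0.344326376914978), (0.22784942388534546, 0.06078975647687912), 75.8119125366211)
lid [0.5398 0.2303 0.184 ] [0.9236 0.3825 0.0258] yaw 22.49510272954764 tilt 1.4801292507010437 rms 0.001826653424738604
side pot 121 [ 0.5802 -0.3362  0.0305] top [ 0.58   -0.3366  0.0473] [0.029 0.035 0.006]
side turq 143 [ 0.5074 -0.3297  0.0307] top [ 0.5075 -0.3297  0.0479] [0.032 0.038 0.007]
pen 164 [ 0.601 -0.448  0.005] [ 0.682 -0.224  0.019] ((0.6581657528877258, -0.3429854214191437), (0.22766239941120148, 0.06660499423742294), 75.23380279541016)
lid [0.5342 0.2552 0.1854] [0.9218 0.3869 0.0238] yaw 22.766595844514054 tilt 1.3631535843631237 rms 0.0010118376366556388
scene rim (414, [[-0.0777, -0.1025, 0.0832], [0.0855, -0.0153, 0.0895], [0.0905, 0.0941, 0.1046]])
 low (1699, [[-0.0902, -0.107, 0.0204], [0.0025, -0.0178, 0.0445], [0.0855, 0
[... 180 characters left out ...]
module>
  File "<stdin>", line 16, in <lambda>
  File "<stdin>", line 16, in <lambda>
    return _quantile_unchecked(
        a, q, axis, out, overwrite_input, method, keepdims, weights)
    return _ureduce(a,
                    func=_quantile_ureduce_func,
    ...<5 lines>...
                    overwrite_input=overwrite_input,
                    method=method)
    r = func(a, **kwargs)
    result = _quantile(arr,
                       quantiles=q,
    ...<2 lines>...
                       out=out,
                       weights=wgt)
    slices_having_nans = np.isnan(arr[-1, ...])
                                  ~~~^^^^^^^^^
IndexError: index -1 is out of bounds for axis 0 with size 0
```

```bash
python3 - <<'E'
from h import *
plan([.58,-.3385,.2],100)
E
```

```text
slide [-2.643 -2.477  0.126] rot [-4.000e-03 -1.000e-03 -1.047e+00]
```

Emit:
drive_tool(
  slide=[
    [-0.11,-0.1,0],
    [-0.22,-0.2,0],
    [-0.33,-0.31,0],
    [-0.44,-0.42,0],
    [-0.56,-0.53,0],
    [-0.68,-0.64,0],
    [-0.8,-0.75,0],
    [-0.92,-0.86,0],
  ],
  rotation=[
    [0,0,0],
    [0,0,0],
    [0,0,0],
    [0,0,0],
    [0,0,0],
    [0,0,0],
    [0,0,0],
    [0,0,0],
  ],
  gripper=1,
)

```text
clock: 1.1
eef_pos: [0.3137, 0.1879, 0.2311]
tool_rot: [0.173, 0.985, -0.0, -0.0]
ft_force: [1.3, -0.7, 0.0]
grip_width: 0.0853
grasp_force: 0.0
```

Emit:
drive_tool(
  slide=[
    [-0.12,-0.11,0],
    [-0.24,-0.22,0],
    [-0.36,-0.33,0],
    [-0.48,-0.44,0],
    [-0.6,-0.55,0],
    [-0.71,-0.66,0],
    [-0.82,-0.76,0],
    [-0.92,-0.86,0],
  ],
  rotation=[
    [0,0,0],
    [0,0,0],
    [0,0,0],
    [0,0,0],
    [0,0,0],
    [0,0,0],
    [0,0,0],
    [0,0,0],
  ],
)

```text
clock: 2.1
eef_pos: [0.4564, -0.0926, 0.2308]
tool_rot: [0.174, 0.985, 0.0, -0.0]
ft_force: [0.1, -0.7, 0.2]
grip_width: 0.0853
grasp_force: 0.0
```

```bash
python3 - <<'E'
from h import *
o=bot.get_obs();print(o['clock'],o['eef_pos'],o['joint_pos'])
plan([.58,-.3385,.14],100)
E
```

```text
2.1 [ 0.45639334 -0.09263856  0.23084343] [-2.00321131e-01  1.73728022e-01 -8.08613553e-02  1.31711555e+00
  9.53989690e-05  1.48854746e-01]
slide [-0.801 -0.755  0.363] rot [ 0.    -0.002 -1.047]
```

Emit:
drive_tool(
  slide=[
    [-0.11,-0.1,0.05],
    [-0.22,-0.2,0.1],
    [-0.34,-0.31,0.15],
    [-0.46,-0.42,0.2],
    [-0.58,-0.54,0.25],
    [-0.7,-0.65,0.3],
    [-0.8,-0.755,0.363],
    [-0.8,-0.755,0.363],
  ],
  rotation=[
    [0,0,-0.12],
    [0,0,-0.25],
    [0,0,-0.4],
    [0,0,-0.55],
    [0,0,-0.7],
    [0,0,-0.85],
    [0,0,-1],
    [0,0,-1],
  ],
)

```text
clock: 3.1
eef_pos: [0.5786, -0.3387, 0.1368]
tool_rot: [-0.074, 0.997, 0.001, -0.002]
ft_force: [0.1, 1.3, 0.2]
grip_width: 0.0856
grasp_force: 0.0
```

```bash
python3 - <<'E'
from h import *
c=snap('wrist','w1'); P=cloud(c).reshape(-1,3)
t=P[(P[:,2]>.04)&(P[:,2]<.06)]
for x,y in((.58,-.3385),(.508,-.333)):
    s=t[np.hypot(t[:,0]-x,t[:,1]-y)<.03]; print(len(s),((s.min(0)+s.max(0))/2).round(4),np.ptp(s,axis=0).round(3)) if len(s) else print('none')
plan([.58,-.3385,.019])
E
```

```text
1383 [ 0.5814 -0.3404  0.0463] [0.033 0.033 0.012]
1729 [ 0.5091 -0.3353  0.0497] [0.033 0.033 0.006]
slide [-0.006 -0.006  0.477] rot [0. 0. 0.]
```

View pics/w1.png

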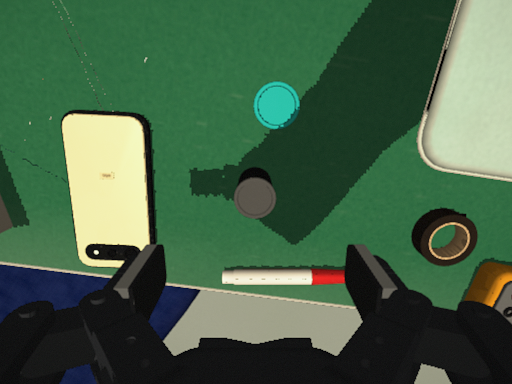

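The pot is at (255,197), midway between the fingers; the turquoise one at (276,105) is clear of them. Descending.

Emit:
drive_tool(
  slide=[
    [-0.008,-0.007,0.08],
    [-0.008,-0.007,0.17],
    [-0.008,-0.007,0.26],
    [-0.008,-0.007,0.34],
    [-0.008,-0.007,0.41],
    [-0.008,-0.007,0.46],
    [-0.008,-0.007,0.47],
    [-0.008,-0.007,0.47],
  ],
  rotation=[
    [0,0,0],
    [0,0,0],
    [0,0,0],
    [0,0,0],
    [0,0,0],
    [0,0,0],
    [0,0,0],
    [0,0,0],
  ],
)

```text
clock: 4.15
eef_pos: [0.5822, -0.3387, 0.0235]
tool_rot: [-0.076, 0.997, -0.0, 0.0]
ft_force: [-0.2, -0.0, 0.3]
grip_width: 0.0853
grasp_force: 0.0
```

Emit:
drive_tool(
  slide=[
    [0,0,0],
    [0,0,0],
    [0,0,0],
    [0,0,0],
    [0,0,0],
    [0,0,0],
    [0,0,0],
    [0,0,0],
  ],
  rotation=[
    [0,0,0],
    [0,0,0],
    [0,0,0],
    [0,0,0],
    [0,0,0],
    [0,0,0],
    [0,0,0],
    [0,0,0],
  ],
  gripper=0,
)

```text
clock: 5.15
eef_pos: [0.5823, -0.3387, 0.0237]
tool_rot: [-0.076, 0.997, -0.0, 0.0]
ft_force: [-0.1, 0.0, 4.8]
grip_width: 0.0303
grasp_force: 59.0
```

Emit:
drive_tool(
  slide=[
    [0,0,-0.05],
    [0,0,-0.15],
    [0,0,-0.28],
    [0,0,-0.42],
    [0,0,-0.55],
    [0,0,-0.68],
    [0,0,-0.75],
    [0,0,-0.75],
  ],
  rotation=[
    [0,0,0],
    [0,0,0],
    [0,0,0],
    [0,0,0],
    [0,0,0],
    [0,0,0],
    [0,0,0],
    [0,0,0],
  ],
)

```text
clock: 6.15
eef_pos: [0.5827, -0.3391, 0.2127]
tool_rot: [-0.075, 0.997, -0.001, 0.002]
ft_force: [0.1, 0.0, 0.8]
grip_width: 0.0302
grasp_force: 59.2
```

```bash
python3 - <<'E'
from h import *
w=snap('wrist','w2');s=snap('scene','s2');o=bot.get_obs();print(o['grip_width'],o['grasp_force'],o['eef_pos'],o['ft_force'])
P=cloud(s); d=np.linalg.norm(P-o['eef_pos'],axis=-1); v,u=np.argwhere(d<.06).mean(0).astype(int); print(u,v)
out=np.zeros((384,800,3),np.uint8); out[:,:400]=cv2.resize(w['image'][100:384,106:406,::-1],(400,384)); out[:,400:]=cv2.resize(s['image'][max(v-35,0):v+35,u-36:u+36,::-1],(400,384)); cv2.imwrite('pics/c2.png',out)
E
```

```text
0.030433326882062864 59.20775682654096 [ 0.58154445 -0.33844012  0.20974555] [0.27938873 0.39163844 0.47480596]
361 168
```

View pics/c2.png

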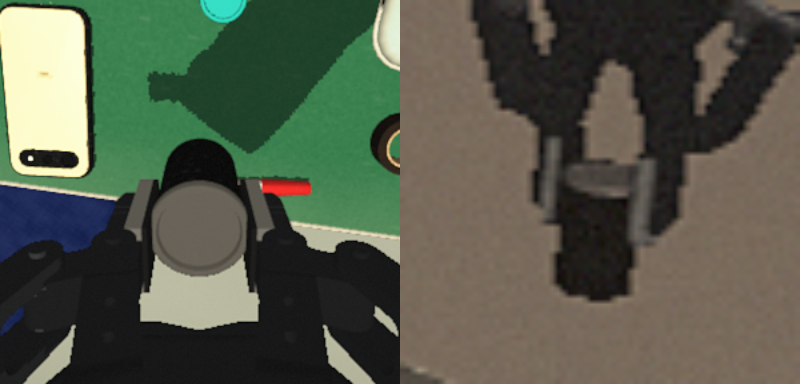

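Right half: the pot hangs upright between the pads, gripped at the top. Moving to the case.

```bash
python3 - <<'E'
from h import *
plan([.434,.1926,.21],112.6)
E
```

```text
slide [2.640e-01 2.189e+00 1.000e-03] rot [ 0.002 -0.002 -0.487]
```

Emit:
drive_tool(
  slide=[
    [0.01,0.05,0],
    [0.02,0.15,0],
    [0.04,0.28,0],
    [0.05,0.42,0],
    [0.07,0.56,0],
    [0.08,0.7,0],
    [0.1,0.84,0],
    [0.12,0.96,0],
  ],
  rotation=[
    [0,0,0],
    [0,0,0],
    [0,0,0],
    [0,0,0],
    [0,0,0],
    [0,0,0],
    [0,0,0],
    [0,0,0],
  ],
)

```text
clock: 7.25
eef_pos: [0.5146, -0.1044, 0.2089]
tool_rot: [-0.076, 0.997, 0.0, -0.002]
ft_force: [-1.2, -0.1, 0.6]
grip_width: 0.0303
grasp_force: 59.2
```

Emit:
drive_tool(
  slide=[
    [0.02,0.12,0],
    [0.03,0.24,0],
    [0.04,0.36,0],
    [0.06,0.48,0],
    [0.07,0.6,0],
    [0.08,0.71,0],
    [0.1,0.8,0],
    [0.11,0.87,0],
  ],
  rotation=[
    [0,0,0],
    [0,0,0],
    [0,0,0],
    [0,0,0],
    [0,0,0],
    [0,0,0],
    [0,0,0],
    [0,0,0],
  ],
)

```text
clock: 8.25
eef_pos: [0.4547, 0.1057, 0.209]
tool_rot: [-0.076, 0.997, -0.0, -0.002]
ft_force: [0.0, -0.3, -0.1]
grip_width: 0.0306
grasp_force: 59.2
```

```bash
python3 - <<'E'
from h import *
plan([.434,.1926,.21],112.6)
E
```

```text
slide [ 0.029  0.356 -0.004] rot [ 0.    -0.006 -0.485]
```

Emit:
drive_tool(
  slide=[
    [0.005,0.05,0],
    [0.01,0.12,0],
    [0.015,0.19,0],
    [0.02,0.26,0],
    [0.025,0.32,0],
    [0.029,0.356,0],
    [0.029,0.356,0],
    [0.029,0.356,0],
  ],
  rotation=[
    [0,0,-0.08],
    [0,0,-0.16],
    [0,0,-0.24],
    [0,0,-0.32],
    [0,0,-0.4],
    [0,0,-0.485],
    [0,0,-0.485],
    [0,0,-0.485],
  ],
)

```text
clock: 9.25
eef_pos: [0.4356, 0.1917, 0.2106]
tool_rot: [-0.195, 0.981, -0.0, -0.0]
ft_force: [-0.1, -1.0, 0.3]
grip_width: 0.0306
grasp_force: 59.2
```

```bash
python3 - <<'E'
from h import *
plan([.434,.1926,.028],112.6)
c=snap('wrist','w3')
E
```

```text
slide [0.005 0.006 0.73 ] rot [-0.001 -0.    -0.002]
```

View pics/w3.png

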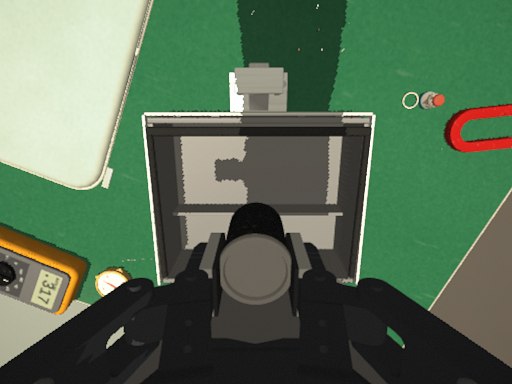

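The catch is at the top (258,85) and the partition at row 210. The floor point under the tool is near (255,180), inside the front compartment and centred. Lowering.

Emit:
drive_tool(
  slide=[
    [0.005,0.006,0.05],
    [0.005,0.006,0.15],
    [0.005,0.006,0.25],
    [0.005,0.006,0.35],
    [0.005,0.006,0.45],
    [0.005,0.006,0.55],
    [0.005,0.006,0.62],
    [0.005,0.006,0.67],
  ],
  rotation=[
    [0,0,0],
    [0,0,0],
    [0,0,0],
    [0,0,0],
    [0,0,0],
    [0,0,0],
    [0,0,0],
    [0,0,0],
  ],
)

```text
clock: 10.3
eef_pos: [0.433, 0.1921, 0.0415]
tool_rot: [-0.195, 0.981, -0.0, -0.001]
ft_force: [-0.3, -0.1, 0.3]
grip_width: 0.0304
grasp_force: 59.2
```

Emit:
drive_tool(
  slide=[
    [0,0,0.01],
    [0,0,0.02],
    [0,0,0.03],
    [0,0,0.04],
    [0,0,0.045],
    [0,0,0.05],
    [0,0,0.055],
    [0,0,0.055],
  ],
  rotation=[
    [0,0,0],
    [0,0,0],
    [0,0,0],
    [0,0,0],
    [0,0,0],
    [0,0,0],
    [0,0,0],
    [0,0,0],
  ],
)

```text
clock: 11.3
eef_pos: [0.4338, 0.1928, 0.0292]
tool_rot: [-0.196, 0.981, -0.0, -0.0]
ft_force: [-0.1, 0.1, 0.0]
grip_width: 0.0306
grasp_force: 59.2
```

Now down about 1 mm more, checking the force, then release.

Emit:
drive_tool(
  slide=[
    [0,0,0.002],
    [0,0,0.004],
    [0,0,0.005],
    [0,0,0.005],
    [0,0,0.005],
    [0,0,0.005],
    [0,0,0.005],
    [0,0,0.005],
  ],
  rotation=[
    [0,0,0],
    [0,0,0],
    [0,0,0],
    [0,0,0],
    [0,0,0],
    [0,0,0],
    [0,0,0],
    [0,0,0],
  ],
)

```text
clock: 12.3
eef_pos: [0.4339, 0.1928, 0.0281]
tool_rot: [-0.196, 0.981, -0.0, 0.0]
ft_force: [-0.1, -0.2, -0.7]
grip_width: 0.0308
grasp_force: 59.2
```

Emit:
drive_tool(
  slide=[
    [0,0,0],
    [0,0,0],
    [0,0,0],
    [0,0,0],
    [0,0,0],
    [0,0,0],
    [0,0,0],
    [0,0,0],
  ],
  rotation=[
    [0,0,0],
    [0,0,0],
    [0,0,0],
    [0,0,0],
    [0,0,0],
    [0,0,0],
    [0,0,0],
    [0,0,0],
  ],
  gripper=0.7,
)

```text
clock: 13.3
eef_pos: [0.4339, 0.1928, 0.0281]
tool_rot: [-0.196, 0.981, 0.0, 0.0]
ft_force: [-0.1, 0.5, -0.3]
grip_width: 0.0598
grasp_force: 0.0
```

Emit:
drive_tool(
  slide=[
    [0,0,-0.03],
    [0,0,-0.1],
    [0,0,-0.2],
    [0,0,-0.32],
    [0,0,-0.45],
    [0,0,-0.57],
    [0,0,-0.67],
    [0,0,-0.7],
  ],
  rotation=[
    [0,0,0],
    [0,0,0],
    [0,0,0],
    [0,0,0],
    [0,0,0],
    [0,0,0],
    [0,0,0],
    [0,0,0],
  ],
)

```text
clock: 14.3
eef_pos: [0.4348, 0.1933, 0.2052]
tool_rot: [-0.196, 0.981, 0.0, 0.002]
ft_force: [0.5, -0.3, -0.8]
grip_width: 0.0597
grasp_force: 0.0
```

```bash
python3 - <<'E'
from h import *
c=snap('wrist','w4'); P=cloud(c).reshape(-1,3); o=bot.get_obs(); print(o['eef_pos'],o['joint_pos'].round(3))
c0=np.array([.459,.203]);a=np.radians(22.6);ex=np.array([np.cos(a),np.sin(a)]);ey=np.array([-ex[1],ex[0]])
L=np.c_[(P[:,:2]-c0)@np.stack([ex,ey],1),P[:,2]]
t=L[(L[:,2]>.049)&(L[:,2]<.06)&(abs(L[:,0])<.07)&(abs(L[:,1])<.06)]; print('cap',len(t),((t.min(0)+t.max(0))/2).round(4),np.ptp(t,axis=0).round(4),np.median(t[:,2]))
m=t-t.mean(0); print('capnormal',np.linalg.svd(t[t[:,2]>.0525]-t[t[:,2]>.0525].mean(0),full_matrices=False)[2][2])
E
```

```text
[0.43468324 0.19317669 0.20500961] [ 0.418  0.204 -0.112  1.252 -0.     0.025]
cap 895 [-0.0284 -0.0018  0.0532] [0.0334 0.0327 0.0065] 0.05313461645607914
capnormal [ 4.68000629e-04 -1.15717843e-03 -9.99999221e-01]
```

View pics/w4.png

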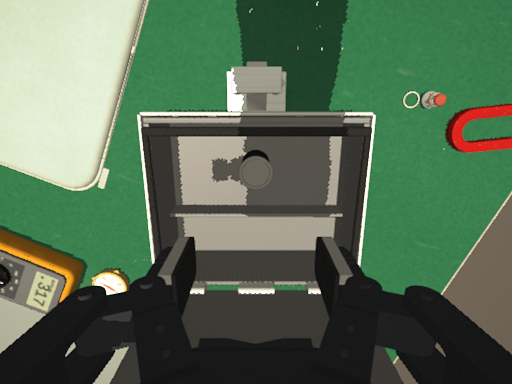

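The pot stands upright in the front compartment, cap at (255,171), level and in the right place. Next I shut the fingers, go up over the lid and come down behind it. Tool x points toward the case front.

Emit:
drive_tool(
  slide=[
    [0,0,-0.08],
    [0,0,-0.18],
    [0,0,-0.28],
    [0,0,-0.38],
    [0,0,-0.48],
    [0,0,-0.56],
    [0,0,-0.57],
    [0,0,-0.57],
  ],
  rotation=[
    [0,0,0],
    [0,0,0],
    [0,0,0],
    [0,0,0],
    [0,0,0],
    [0,0,0],
    [0,0,0],
    [0,0,0],
  ],
  gripper=0,
)

```text
clock: 15.35
eef_pos: [0.4336, 0.1927, 0.3443]
tool_rot: [-0.196, 0.981, -0.0, -0.001]
ft_force: [-0.1, -0.5, 0.1]
grip_width: 0.0001
grasp_force: 0.0
```

Emit:
drive_tool(
  slide=[
    [-0.06,0,0],
    [-0.14,0,0],
    [-0.23,0,0],
    [-0.32,0,0],
    [-0.41,0,0],
    [-0.5,0,0],
    [-0.57,0,0],
    [-0.62,0,0],
  ],
  rotation=[
    [0,0,0],
    [0,0,0],
    [0,0,0],
    [0,0,0],
    [0,0,0],
    [0,0,0],
    [0,0,0],
    [0,0,0],
  ],
)

```text
clock: 16.35
eef_pos: [0.5773, 0.2524, 0.3431]
tool_rot: [-0.196, 0.981, -0.0, -0.002]
ft_force: [-1.1, -0.3, -0.1]
grip_width: -0.0003
grasp_force: 0.0
```

```bash
cat >> h.py <<'E'
def arc(a,r=.144,gap=0.):
    """TCP world with front corner (11 mm ahead) on outer face at radius r"""
    x=.085-r*np.cos(a)+(.006+gap)*np.sin(a)+.011; z=.082+r*np.sin(a)+(.006+gap)*np.cos(a)
    y=np.radians(22.6); return np.array([.459+x*np.cos(y),.203+x*np.sin(y),z])
E
python3 - <<'E'
from h import *
o=bot.get_obs(); print(o['clock'],o['eef_pos'],o['joint_pos'].round(2))
plan(arc(1.545,gap=.025),112.6)
plan(arc(1.545,gap=.004),112.6)
E
```

```text
16.35 [0.57730769 0.25240062 0.34312521] [ 0.41  0.53  0.72  1.76 -0.    0.02]
slide [ 0.018 -0.001  0.466] rot [-0.    -0.007 -0.002]
slide [ 0.102 -0.001  0.468] rot [-0.    -0.007 -0.002]
```

Emit:
drive_tool(
  slide=[
    [0,0,0.07],
    [0,0,0.15],
    [0,0,0.24],
    [0,0,0.33],
    [0,0,0.41],
    [0,0,0.45],
    [0,0,0.465],
    [0,0,0.465],
  ],
  rotation=[
    [0,0,0],
    [0,0,0],
    [0,0,0],
    [0,0,0],
    [0,0,0],
    [0,0,0],
    [0,0,0],
    [0,0,0],
  ],
)

```text
clock: 17.35
eef_pos: [0.5771, 0.2523, 0.2294]
tool_rot: [-0.196, 0.981, 0.0, 0.0]
ft_force: [0.9, -0.2, 0.4]
grip_width: -0.0003
grasp_force: 0.0
```

```bash
python3 - <<'E'
from h import *
for a in [1.545,1.45,1.35,1.25,1.1,.95,.8,.65,.5,.35,.25,.16]: print(a,end=' ');plan(arc(a),112.6)
c=snap('side','s3');s=snap('scene','s4')
out=np.zeros((400,800,3),np.uint8); out[:,:400]=cv2.resize(c['image'][120:320,210:410,::-1],(400,400));out[:,400:]=cv2.resize(s['image'][60:220,120:280,::-1],(400,400)); cv2.imwrite('pics/c5.png',out)
E
```

```text
1.545 slide [ 0.119 -0.001  0.013] rot [-0.     0.    -0.001]
1.45 slide [ 0.173 -0.001  0.015] rot [-0.     0.    -0.001]
1.35 slide [ 0.231 -0.001  0.022] rot [-0.     0.    -0.001]
1.25 slide [ 0.287 -0.001  0.035] rot [-0.     0.    -0.001]
1.1 slide [ 0.368 -0.001  0.065] rot [-0.     0.    -0.001]
0.95 slide [ 0.443 -0.001  0.107] rot [-0.     0.    -0.001]
0.8 slide [ 0.512 -0.001  0.16 ] rot [-0.     0.    -0.001]
0.65 slide [ 0.572 -0.001  0.222] rot [-0.     0.    -0.001]
0.5 slide [ 0.622 -0.001  0.292] rot [-0.     0.    -0.001]
0.35 slide [ 0.661 -0.001  0.369] rot [-0.     0.    -0.001]
0.25 slide [ 0.68  -0.001  0.424] rot [-0.     0.    -0.001]
0.16 slide [ 0.693 -0.001  0.474] rot [-0.     0.    -0.001]
```

View pics/c5.png

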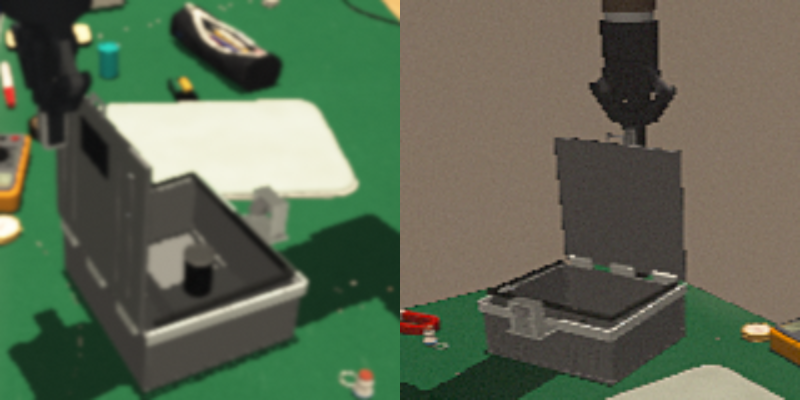

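The shut fingertips are behind the lid at pad height and the pot stands in the case. Now I follow the arc.

Emit:
drive_tool(
  slide=[
    [0.06,0,0.005],
    [0.1,0,0.013],
    [0.14,0,0.014],
    [0.173,0,0.015],
    [0.2,0,0.018],
    [0.231,0,0.022],
    [0.26,0,0.028],
    [0.287,0,0.035],
  ],
  rotation=[
    [0,0,0],
    [0,0,0],
    [0,0,0],
    [0,0,0],
    [0,0,0],
    [0,0,0],
    [0,0,0],
    [0,0,0],
  ],
)

```text
clock: 18.45
eef_pos: [0.5103, 0.2246, 0.2205]
tool_rot: [-0.196, 0.981, 0.0, 0.0]
ft_force: [1.9, 0.5, 1.3]
grip_width: 0.0001
grasp_force: 0.6
```

Emit:
drive_tool(
  slide=[
    [0.028,0,0.009],
    [0.054,0,0.019],
    [0.081,0,0.03],
    [0.106,0,0.043],
    [0.131,0,0.057],
    [0.156,0,0.072],
    [0.19,0,0.098],
    [0.225,0,0.125],
  ],
  rotation=[
    [0,0,0],
    [0,0,0],
    [0,0,0],
    [0,0,0],
    [0,0,0],
    [0,0,0],
    [0,0,0],
    [0,0,0],
  ],
)

```text
clock: 19.45
eef_pos: [0.4582, 0.203, 0.1887]
tool_rot: [-0.196, 0.981, -0.0, -0.0]
ft_force: [1.0, 0.3, 0.1]
grip_width: 0.0003
grasp_force: 0.4
```

```bash
python3 - <<'E'
from h import *
for a in [.8,.65,.5,.35,.25,.2,.16]: print(a,end=' ');plan(arc(a),112.6)
s=snap('scene','s5'); P=cloud(s).reshape(-1,3)
c0=np.array([.459,.203]);y=np.radians(22.6);ex=np.array([np.cos(y),np.sin(y)]);ey=np.array([-ex[1],ex[0]])
L=np.c_[(P[:,:2]-c0)@np.stack([ex,ey],1),P[:,2]]
for A,B in((-.1,-.05),(.05,.1)):
    t=L[(L[:,1]>A)&(L[:,1]<B)&(L[:,2]>.12)&(L[:,2]<.3)&(L[:,0]>-.1)&(L[:,0]<.1)]; 
    if len(t)>20:
        m=t.mean(0); n=np.linalg.svd(t-m,full_matrices=False)[2][2]; n*=np.sign(n[0]); print(len(t),n,'lid angle',np.arctan2(n[0],n[2]))
E
```

```text
0.8 slide [-0.003 -0.001 -0.003] rot [-0.    -0.    -0.001]
0.65 slide [ 0.057 -0.001  0.059] rot [-0.    -0.    -0.001]
0.5 slide [ 0.107 -0.001  0.13 ] rot [-0.    -0.    -0.001]
0.35 slide [ 0.146 -0.001  0.207] rot [-0.    -0.    -0.001]
0.25 slide [ 0.165 -0.001  0.261] rot [-0.    -0.    -0.001]
0.2 slide [ 0.173 -0.001  0.289] rot [-0.    -0.    -0.001]
0.16 slide [ 0.178 -0.001  0.311] rot [-0.    -0.    -0.001]
307 [ 0.31924633 -0.91800693  0.2352553 ] lid angle 0.935726618676841
199 [0.58123372 0.69999774 0.41493437] lid angle 0.9508118523587564
```

Emit:
drive_tool(
  slide=[
    [0.025,0,0.024],
    [0.057,0,0.059],
    [0.084,0,0.094],
    [0.107,0,0.13],
    [0.128,0,0.168],
    [0.146,0,0.207],
    [0.156,0,0.234],
    [0.165,0,0.261],
  ],
  rotation=[
    [0,0,0],
    [0,0,0],
    [0,0,0],
    [0,0,0],
    [0,0,0],
    [0,0,0],
    [0,0,0],
    [0,0,0],
  ],
)

```text
clock: 20.5
eef_pos: [0.4205, 0.1873, 0.1236]
tool_rot: [-0.196, 0.981, -0.0, -0.0]
ft_force: [0.3, -0.4, 0.7]
grip_width: -0.0002
grasp_force: 0.3
```

```bash
python3 - <<'E'
from h import *
o=bot.get_obs(); print(o['ft_force'])
for a in [.25,.2,.16,.13,.1,.07,.04,.01,-.02]: print(a,end=' ');plan(arc(a),112.6)
E
```

```text
[ 0.33016854 -0.383156    0.68393964]
0.25 slide [ 0.002 -0.001  0.001] rot [-0.    -0.    -0.001]
0.2 slide [ 0.01  -0.001  0.028] rot [-0.    -0.    -0.001]
0.16 slide [ 0.015 -0.001  0.051] rot [-0.    -0.    -0.001]
0.13 slide [ 0.018 -0.001  0.068] rot [-0.    -0.    -0.001]
0.1 slide [ 0.021 -0.001  0.085] rot [-0.    -0.    -0.001]
0.07 slide [ 0.023 -0.001  0.102] rot [-0.    -0.    -0.001]
0.04 slide [ 0.024 -0.001  0.119] rot [-0.    -0.    -0.001]
0.01 slide [ 0.026 -0.001  0.137] rot [-0.    -0.    -0.001]
-0.02 slide [ 0.026 -0.001  0.154] rot [-0.    -0.    -0.001]
```

Emit:
drive_tool(
  slide=[
    [0.003,0,0.01],
    [0.006,0,0.02],
    [0.01,0,0.03],
    [0.013,0,0.04],
    [0.015,0,0.05],
    [0.017,0,0.06],
    [0.018,0,0.068],
    [0.018,0,0.068],
  ],
  rotation=[
    [0,0,0],
    [0,0,0],
    [0,0,0],
    [0,0,0],
    [0,0,0],
    [0,0,0],
    [0,0,0],
    [0,0,0],
  ],
)

```text
clock: 21.5
eef_pos: [0.4162, 0.1855, 0.1068]
tool_rot: [-0.196, 0.981, -0.0, -0.0]
ft_force: [0.1, 0.3, 0.0]
grip_width: 0.0001
grasp_force: 0.0
```

Emit:
drive_tool(
  slide=[
    [0,0,0.002],
    [0,0,0.004],
    [0.001,0,0.006],
    [0.001,0,0.008],
    [0.001,0,0.01],
    [0.001,0,0.011],
    [0.001,0,0.012],
    [0.001,0,0.012],
  ],
  rotation=[
    [0,0,0],
    [0,0,0],
    [0,0,0],
    [0,0,0],
    [0,0,0],
    [0,0,0],
    [0,0,0],
    [0,0,0],
  ],
)

```text
clock: 22.5
eef_pos: [0.4163, 0.1855, 0.104]
tool_rot: [-0.196, 0.981, -0.0, -0.0]
ft_force: [0.6, -0.3, -0.2]
grip_width: 0.0
grasp_force: 0.1
```

Emit:
drive_tool(
  slide=[
    [0,0,0.001],
    [0,0,0.003],
    [0.001,0,0.004],
    [0.001,0,0.005],
    [0.001,0,0.006],
    [0.001,0,0.007],
    [0.001,0,0.008],
    [0.001,0,0.008],
  ],
  rotation=[
    [0,0,0],
    [0,0,0],
    [0,0,0],
    [0,0,0],
    [0,0,0],
    [0,0,0],
    [0,0,0],
    [0,0,0],
  ],
)

```text
clock: 23.5
eef_pos: [0.4161, 0.1854, 0.102]
tool_rot: [-0.196, 0.981, 0.0, 0.0]
ft_force: [-0.7, -0.8, 0.3]
grip_width: -0.0003
grasp_force: 0.1
```

Emit:
drive_tool(
  slide=[
    [0,0,0.001],
    [0,0,0.003],
    [0.001,0,0.004],
    [0.001,0,0.005],
    [0.001,0,0.006],
    [0.001,0,0.007],
    [0.001,0,0.008],
    [0.001,0,0.008],
  ],
  rotation=[
    [0,0,0],
    [0,0,0],
    [0,0,0],
    [0,0,0],
    [0,0,0],
    [0,0,0],
    [0,0,0],
    [0,0,0],
  ],
)

```text
clock: 24.5
eef_pos: [0.4158, 0.1853, 0.1]
tool_rot: [-0.196, 0.981, -0.0, -0.0]
ft_force: [-0.8, 0.3, -0.5]
grip_width: -0.0
grasp_force: 0.1
```

Emit:
drive_tool(
  slide=[
    [0,0,0.001],
    [0,0,0.003],
    [0,0,0.004],
    [0,0,0.005],
    [0,0,0.006],
    [0,0,0.007],
    [0,0,0.008],
    [0,0,0.008],
  ],
  rotation=[
    [0,0,0],
    [0,0,0],
    [0,0,0],
    [0,0,0],
    [0,0,0],
    [0,0,0],
    [0,0,0],
    [0,0,0],
  ],
)

```text
clock: 25.5
eef_pos: [0.4159, 0.1853, 0.0981]
tool_rot: [-0.196, 0.981, 0.0, 0.0]
ft_force: [-0.7, 0.1, 0.5]
grip_width: 0.0003
grasp_force: 0.0
```

Emit:
drive_tool(
  slide=[
    [0,0,0.001],
    [0,0,0.002],
    [0,0,0.003],
    [0,0,0.004],
    [0,0,0.005],
    [0,0,0.006],
    [0,0,0.006],
    [0,0,0.006],
  ],
  rotation=[
    [0,0,0],
    [0,0,0],
    [0,0,0],
    [0,0,0],
    [0,0,0],
    [0,0,0],
    [0,0,0],
    [0,0,0],
  ],
)

```text
clock: 26.5
eef_pos: [0.4158, 0.1853, 0.0967]
tool_rot: [-0.196, 0.981, 0.0, 0.0]
ft_force: [-1.4, -0.8, 3.9]
grip_width: 0.0001
grasp_force: 1.8
```

Contact is felt (3.9 N at z = 96.7 mm). Continuing in 1 mm steps.

Emit:
drive_tool(
  slide=[
    [0,0,0.001],
    [0,0,0.001],
    [0,0,0.002],
    [0,0,0.002],
    [0,0,0.003],
    [0,0,0.003],
    [0,0,0.004],
    [0,0,0.004],
  ],
  rotation=[
    [0,0,0],
    [0,0,0],
    [0,0,0],
    [0,0,0],
    [0,0,0],
    [0,0,0],
    [0,0,0],
    [0,0,0],
  ],
)

```text
clock: 27.5
eef_pos: [0.4158, 0.1853, 0.0959]
tool_rot: [-0.196, 0.981, 0.0, 0.0]
ft_force: [-2.6, -0.8, 5.8]
grip_width: -0.0001
grasp_force: 2.9
```

Emit:
drive_tool(
  slide=[
    [0,0,0.001],
    [0,0,0.001],
    [0,0,0.002],
    [0,0,0.002],
    [0,0,0.003],
    [0,0,0.003],
    [0,0,0.004],
    [0,0,0.004],
  ],
  rotation=[
    [0,0,0],
    [0,0,0],
    [0,0,0],
    [0,0,0],
    [0,0,0],
    [0,0,0],
    [0,0,0],
    [0,0,0],
  ],
)

```text
clock: 28.5
eef_pos: [0.4157, 0.1853, 0.0949]
tool_rot: [-0.196, 0.981, 0.0, -0.0]
ft_force: [-2.2, -1.8, 7.0]
grip_width: 0.0004
grasp_force: 3.3
```

Emit:
drive_tool(
  slide=[
    [0,0,0.001],
    [0,0,0.001],
    [0,0,0.002],
    [0,0,0.002],
    [0,0,0.003],
    [0,0,0.003],
    [0,0,0.004],
    [0,0,0.004],
  ],
  rotation=[
    [0,0,0],
    [0,0,0],
    [0,0,0],
    [0,0,0],
    [0,0,0],
    [0,0,0],
    [0,0,0],
    [0,0,0],
  ],
)

```text
clock: 29.5
eef_pos: [0.4156, 0.1852, 0.094]
tool_rot: [-0.196, 0.981, -0.0, -0.0]
ft_force: [-2.7, -1.1, 7.5]
grip_width: -0.0002
grasp_force: 3.7
```

Emit:
drive_tool(
  slide=[
    [0,0,0.001],
    [0,0,0.001],
    [0,0,0.002],
    [0,0,0.002],
    [0,0,0.003],
    [0,0,0.003],
    [0,0,0.004],
    [0,0,0.004],
  ],
  rotation=[
    [0,0,0],
    [0,0,0],
    [0,0,0],
    [0,0,0],
    [0,0,0],
    [0,0,0],
    [0,0,0],
    [0,0,0],
  ],
)

```text
clock: 30.5
eef_pos: [0.4155, 0.1852, 0.0931]
tool_rot: [-0.196, 0.981, -0.0, -0.0]
ft_force: [-1.9, -1.1, 8.8]
grip_width: 0.0
grasp_force: 4.2
```

Emit:
drive_tool(
  slide=[
    [0,0,0.001],
    [0,0,0.001],
    [0,0,0.002],
    [0,0,0.002],
    [0,0,0.003],
    [0,0,0.003],
    [0,0,0.003],
    [0,0,0.003],
  ],
  rotation=[
    [0,0,0],
    [0,0,0],
    [0,0,0],
    [0,0,0],
    [0,0,0],
    [0,0,0],
    [0,0,0],
    [0,0,0],
  ],
)

```text
clock: 31.5
eef_pos: [0.4155, 0.1852, 0.0927]
tool_rot: [-0.196, 0.981, 0.0, -0.0]
ft_force: [-4.5, -2.0, 11.3]
grip_width: 0.0001
grasp_force: 5.4
```

Emit:
drive_tool(
  slide=[
    [0,0,0.001],
    [0,0,0.001],
    [0,0,0.002],
    [0,0,0.002],
    [0,0,0.003],
    [0,0,0.003],
    [0,0,0.003],
    [0,0,0.003],
  ],
  rotation=[
    [0,0,0],
    [0,0,0],
    [0,0,0],
    [0,0,0],
    [0,0,0],
    [0,0,0],
    [0,0,0],
    [0,0,0],
  ],
)

```text
clock: 32.5
eef_pos: [0.4155, 0.1852, 0.0921]
tool_rot: [-0.196, 0.981, -0.0, -0.0]
ft_force: [-4.9, -2.2, 11.9]
grip_width: -0.0002
grasp_force: 6.3
```

Emit:
drive_tool(
  slide=[
    [0,0,0.001],
    [0,0,0.001],
    [0,0,0.002],
    [0,0,0.002],
    [0,0,0.003],
    [0,0,0.003],
    [0,0,0.003],
    [0,0,0.003],
  ],
  rotation=[
    [0,0,0],
    [0,0,0],
    [0,0,0],
    [0,0,0],
    [0,0,0],
    [0,0,0],
    [0,0,0],
    [0,0,0],
  ],
)

```text
clock: 33.5
eef_pos: [0.4154, 0.1852, 0.0909]
tool_rot: [-0.196, 0.981, -0.0, -0.0]
ft_force: [-3.8, -1.3, 9.5]
grip_width: 0.0003
grasp_force: 4.7
```

The force dropped from 11.9 to 9.5 N. That could be the bolt nose or the snap, so I push a little further, watching the force.

Emit:
drive_tool(
  slide=[
    [0,0,0.001],
    [0,0,0.001],
    [0,0,0.002],
    [0,0,0.002],
    [0,0,0.003],
    [0,0,0.003],
    [0,0,0.003],
    [0,0,0.003],
  ],
  rotation=[
    [0,0,0],
    [0,0,0],
    [0,0,0],
    [0,0,0],
    [0,0,0],
    [0,0,0],
    [0,0,0],
    [0,0,0],
  ],
)

```text
clock: 34.5
eef_pos: [0.4154, 0.1851, 0.0901]
tool_rot: [-0.196, 0.981, -0.0, -0.0]
ft_force: [-3.4, -2.1, 9.1]
grip_width: 0.0001
grasp_force: 4.5
```

Emit:
drive_tool(
  slide=[
    [0,0,0.001],
    [0,0,0.001],
    [0,0,0.002],
    [0,0,0.002],
    [0,0,0.003],
    [0,0,0.003],
    [0,0,0.003],
    [0,0,0.003],
  ],
  rotation=[
    [0,0,0],
    [0,0,0],
    [0,0,0],
    [0,0,0],
    [0,0,0],
    [0,0,0],
    [0,0,0],
    [0,0,0],
  ],
)

```text
clock: 35.5
eef_pos: [0.4153, 0.1851, 0.0891]
tool_rot: [-0.196, 0.981, -0.0, -0.0]
ft_force: [-4.6, -1.2, 6.3]
grip_width: -0.0
grasp_force: 3.4
```

Emit:
drive_tool(
  slide=[
    [0,0,0.001],
    [0,0,0.001],
    [0,0,0.002],
    [0,0,0.002],
    [0,0,0.003],
    [0,0,0.003],
    [0,0,0.003],
    [0,0,0.003],
  ],
  rotation=[
    [0,0,0],
    [0,0,0],
    [0,0,0],
    [0,0,0],
    [0,0,0],
    [0,0,0],
    [0,0,0],
    [0,0,0],
  ],
)

```text
clock: 36.5
eef_pos: [0.4153, 0.1851, 0.0888]
tool_rot: [-0.196, 0.981, -0.0, -0.0]
ft_force: [-5.7, -1.7, 10.4]
grip_width: 0.0003
grasp_force: 5.5
```

Emit:
drive_tool(
  slide=[
    [0,0,0.001],
    [0,0,0.001],
    [0,0,0.001],
    [0,0,0.002],
    [0,0,0.002],
    [0,0,0.002],
    [0,0,0.002],
    [0,0,0.002],
  ],
  rotation=[
    [0,0,0],
    [0,0,0],
    [0,0,0],
    [0,0,0],
    [0,0,0],
    [0,0,0],
    [0,0,0],
    [0,0,0],
  ],
)

```text
clock: 37.5
eef_pos: [0.4153, 0.1851, 0.0886]
tool_rot: [-0.196, 0.981, -0.0, -0.0]
ft_force: [-5.2, -2.8, 13.1]
grip_width: 0.0001
grasp_force: 6.4
```

Emit:
drive_tool(
  slide=[
    [0,0,0.001],
    [0,0,0.001],
    [0,0,0.001],
    [0,0,0.001],
    [0,0,0.001],
    [0,0,0.001],
    [0,0,0.001],
    [0,0,0.001],
  ],
  rotation=[
    [0,0,0],
    [0,0,0],
    [0,0,0],
    [0,0,0],
    [0,0,0],
    [0,0,0],
    [0,0,0],
    [0,0,0],
  ],
)

```text
clock: 38.5
eef_pos: [0.4153, 0.1851, 0.0884]
tool_rot: [-0.196, 0.981, -0.0, -0.0]
ft_force: [-5.2, -1.5, 13.1]
grip_width: -0.0
grasp_force: 6.7
```

Now I back off slowly, 3 mm, to see whether the lid stays down.

Emit:
drive_tool(
  slide=[
    [0,0,-0.002],
    [0,0,-0.004],
    [0,0,-0.006],
    [0,0,-0.008],
    [0,0,-0.01],
    [0,0,-0.012],
    [0,0,-0.012],
    [0,0,-0.012],
  ],
  rotation=[
    [0,0,0],
    [0,0,0],
    [0,0,0],
    [0,0,0],
    [0,0,0],
    [0,0,0],
    [0,0,0],
    [0,0,0],
  ],
)

```text
clock: 39.5
eef_pos: [0.4159, 0.1854, 0.0902]
tool_rot: [-0.196, 0.981, 0.0, 0.0]
ft_force: [-0.7, -0.9, -0.3]
grip_width: -0.0001
grasp_force: 0.0
```

```bash
cat >> h.py <<'E'
def lid():
    c0=np.array([.459,.203]);y=np.radians(22.6);ex=np.array([np.cos(y),np.sin(y)]);ey=np.array([-ex[1],ex[0]])
    for n in('scene','side'):
        P=cloud(bot.camera(n)).reshape(-1,3); L=np.c_[(P[:,:2]-c0)@np.stack([ex,ey],1),P[:,2]]
        t=L[(abs(L[:,1])<.085)&(L[:,0]>-.075)&(L[:,0]<.07)&(L[:,2]>.075)&(L[:,2]<.115)]
        for _ in range(3):
            k=np.linalg.lstsq(np.c_[t[:,:2],np.ones(len(t))],t[:,2],rcond=None)[0]; e=t[:,2]-np.c_[t[:,:2],np.ones(len(t))]@k; t=t[abs(e)<.004]
        print(n,len(t),'angle',-np.arctan(k[0]).round(4),'z@x=-50',(k[2]-.05*k[0]).round(4),e.std().round(4))
E
python3 - <<'E'
from h import *
lid(); o=bot.get_obs(); print(o['ft_force'],o['eef_pos'],o['clock'])
E
```

```text
scene 706 angle 0.0017 z@x=-50 0.0876 0.001
side 3538 angle -0.0003 z@x=-50 0.0875 0.001
[ 0.58875865  0.38594109 -0.40319756] [0.4158731  0.185351   0.09025134] 39.6
```

The force is zero and the lid stays level at about 0 rad, so the catch holds. Retreating upward.

Emit:
drive_tool(
  slide=[
    [0,0,-0.03],
    [0,0,-0.1],
    [0,0,-0.2],
    [0,0,-0.3],
    [0,0,-0.4],
    [0,0,-0.48],
    [0,0,-0.52],
    [0,0,-0.52],
  ],
  rotation=[
    [0,0,0],
    [0,0,0],
    [0,0,0],
    [0,0,0],
    [0,0,0],
    [0,0,0],
    [0,0,0],
    [0,0,0],
  ],
)

```text
clock: 40.6
eef_pos: [0.4162, 0.1855, 0.221]
tool_rot: [-0.196, 0.981, 0.0, 0.001]
ft_force: [0.7, -0.8, -0.0]
grip_width: 0.0001
grasp_force: 0.0
```

```bash
python3 - <<'E'
from h import *
lid(); s=snap('side','s6'); w=snap('wrist','w6')
out=np.zeros((400,800,3),np.uint8); out[:,:400]=cv2.resize(s['image'][160:320,220:380,::-1],(400,400));out[:,400:]=cv2.resize(w['image'][0:300,106:406,::-1],(400,400)); cv2.imwrite('pics/c6.png',out)
E
```

```text
scene 828 angle 0.0022 z@x=-50 0.0876 0.001
side 3740 angle -0.0002 z@x=-50 0.0875 0.001
```

View pics/c6.png

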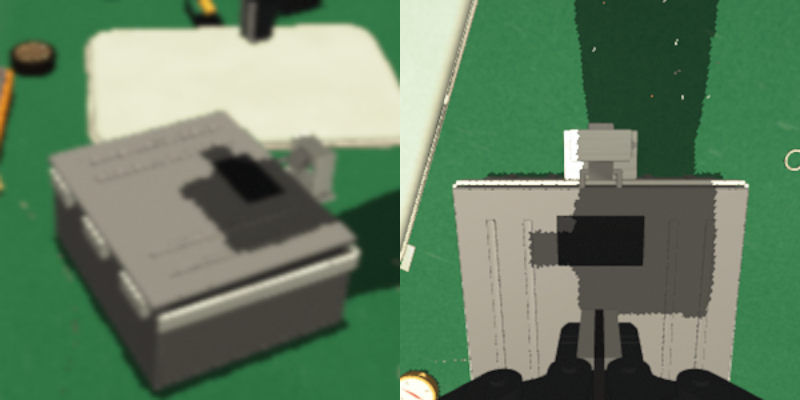

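The lid is closed and level with the bar under the catch at (600,178) in the right half, and the arm is clear. The seal was already squeezed before the drop (the force exceeded the nose's 6 N). Without the catch the lid would have sprung back, so it has snapped. Handing in.

```bash
python3 -c "
from workcell import bot
print(bot.job_done())"
```

```text
the job is handed in; nothing more can be done
None
```

I stood the pot upright in the front compartment and closed the lid until the catch held it on its own, measuring at most about 14 N on the lid. The job was handed in at about 41 s; no verdict was returned.

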